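# Slide the breakfast board out over the edge of the carving block

## Task

The thin wooden breakfast board lies too flat on the dark carving block to get a hand under it. Push it with the fingertips, without lifting it, along the block to the left until about 4 cm of it sticks out past the block's left edge, square to that edge. The egg cup on it rides along and stays standing on the board, untouched; leave everything else on the worktop where it is.

Things in the scene. Friction and masses are not known exactly. Their poses are not given: they have to be found in the camera images.
- block: dark wooden carving block, fixed to the worktop: 180 mm along its own x, 280 mm along its own y, 28 mm high, flat top. Origin: centre of its underside; z up; own +y points to the robot's left (the block starts turned up to 0.2 rad either way).
- block_edge (a point): middle of the top of the block's left edge (140 mm from the block's origin along its +y, 28 mm up); same axes as the block. The edge is straight and runs along the block's x. Overhang = y of board_front in this frame.
- board: thin rectangular board of pale wood, 140 mm along its own x, 120 mm along its own y, 12 mm thick, about 0.3 kg, corners rounded 10 mm. It lies flat and loose on the block. Origin: centre of its underside; z up; its own +y points to the left, within 0.2 rad of the block's +y at the start.
- board_front (a point): middle of the board's left side, which is to overhang, at its top face (60 mm from the board's origin along its +y)
- board_back (a point): middle of the board's right side, at its top face (60 mm from the board's origin along its -y)
- egg_cup: small cream-white egg cup, 49 mm across, 50 mm high, 0.06 kg, standing loose on the board, its centre 14 to 24 mm left of the board's middle (along the board's +y) and up to 30 mm to either side along the board's x. Origin: centre of its underside; z up.
- mug: spotted white mug, 82 x 114 x 91 mm, loose bystander on the worktop to the left of the block; origin: centre of its underside
- egg_timer: red and white kitchen timer, 67 mm across, 56 mm high, loose bystander on the worktop to the right of the block; origin: centre of its underside
- pepper_shaker: small glass shaker with a grey cap, 44 mm across, 90 mm high, loose bystander on the worktop to the right of the block; origin: centre of its underside
Things that resemble listed ones, but are neither listed nor needed, are in the scene too. What is shaped like the egg_cup but purple or yellow is not meant.

How it is judged:
By the outcome, as a careful person would: the job done as asked, in the order asked, and still so for the second after the job is handed in, with the robot touching nothing.
It also fails if it takes over 40 s, if anything falls off the work surface, if the arm or the gripper's body presses on something with over 40 N, if the wrist force passes 120 N, or if a joint passes its speed limit or range.

## Robot

A 7-joint arm with a two-finger parallel gripper is mounted at the origin on a cart in front of the work surface, level with it; the furniture and walls round the work are solid. World frame = base frame: x ahead of the robot, y to its left, z up, the work surface at z = 0. Lengths are in m, angles in rad, forces in N, time in s.
With the tool pointing down it reaches from about 0.425 to 0.95 m from the base axis. Payload 4.7 kg.
Tool frame: the origin (TCP) lies on the centre line of the jaws, within the pads' length; the fingertips stand robot.nose_length ahead of it and the grasp point (between the pads) lies 8 mm behind it (robot.nose_length is the distance from the TCP to the fingertips, in m); z points along the fingers, y is the line along which they close (so a half turn about z gives the same grasp; the last joint's range is limited). The gripper opens to 85 mm and grips with 20 to 120 N. Pads are 22 mm wide; open, the fingers measure 114 mm over their backs; the gripper's body (76 mm by 85 mm) begins 54 mm behind the grasp point. The pads swing forward as they close: fully open they stand 13 mm farther back than shut.
Start: joints at [1.158, 0.469, -0.049, 1.532, 0.024, 1.141, -0.082], TCP at [0.253, -0.626, 0.242] pointing down, gripper open.
Joint ranges: [-2.59, 2.59], [-0.33, 1.99], [-1.39, 1.29], [0.1, 2.45], [-1.04, 4.18], [0.21, 1.99], [-2.66, 2.66]. Speed limits (rad/s): [2.57, 2.57, 3.14, 3.14, 3.14, 3.14, 3.14].

## Interface

Orientations are given as [roll, pitch, yaw] about the fixed x, y, z axes, in that order (R = Rz(yaw) Ry(pitch) Rx(roll)).
In Python, from plant import robot gives the robot as it stands. Calls block until the motion is done:
- robot.goto(position, orientation): joint-space move of the TCP to a pose.
- robot.move_straight(position, vel=0.15, attitude=None, contact_N=None): straight line of the TCP; attitude=None keeps the orientation; vel is the mean speed in m/s. With contact_N (N) it stops when the force on the tool has changed by that much, and returns True; else False.
- robot.move_joints(angles): joint-space move.
- robot.grip(opening, strength=None): opening from 0.0 (shut) to 1.0 (fully open); strength is the grip in N (None keeps the last); returns when the fingers have stopped.
- robot.sleep(seconds).
- robot.inverse_kinematics(position, orientation): joint angles nearest the present ones, or None.
- robot.sense(): the state.
- robot.grab_frame(name): name is "scene" or "top" or "wrist"; returns a dict with "image" (480x640x3 uint8, red, green, blue), "range_z" (480x640 float32, m along the optical axis (not along the pixel's ray), 0 where there is no reading), "fx", "fy", "cx", "cy" (pixels), "R" (3x3) and "t" (3): a world point X has camera coordinates R X + t. Camera axes: x right, y down, z forward; pixel columns grow to the right and rows downward; lengths in m; the calibration is good to about 2 mm. A picture is of the moment at which its call begins.
A pose or a line that the arm cannot do raises robot.IKError and nothing moves.
- robot.close_job(): hands the job in; it is judged then, once.
The state is a dict: "t": time; "joint_pos": joint angles; "joint_velocities": joint speeds; "effort": joint torques, N m; "tcp_pos": TCP position; "tcp_rot": TCP orientation; "wrist_force": force on the tool from outside, world axes, zero at the start; "torque": the same for the moment, N m; "opening": opening from 0.0 (shut) to 1.0 (fully open); "gripper_force": force on a finger pad.
Only numpy, scipy, OpenCV 4.12 (cv2) and the standard library are available. Lean on these libraries where they do the work, as an engineer would, in place of code of your own. Each camera call takes 0.05 s, during which the arm holds its last target. There are 200 camera calls.

## Working session

There is one attempt and no reset: what is moved stays moved. The work goes in short steps, each a Python script; the robot and the scene stay as the last script left them, time stands still between calls to the robot, and variables do not carry over. Pictures are saved under pics/ and viewed, at most 10 in all, crops included, and the job is handed in when it is done.

```bash
mkdir -p pics; ls; python3 - <<'E'
from plant import robot
import numpy as np,cv2
for n in("top","scene"):
    f=robot.grab_frame(n); np.savez(n+".npz",**f); cv2.imwrite(f"pics/{n}0.png",f["image"][:,:,::-1])
    R=f["R"];print(n,f["fx"],f["cx"],f["cy"],-R.T@f["t"],R.round(3).tolist())
s=robot.sense();print(s["t"],robot.nose_length,s["tcp_pos"],s["tcp_rot"],s["wrist_force"])
E
```

```text
pics
top 455.3649724154577 312.85128538363386 241.87430271264438 [ 0.22306443 -0.00270339  1.09704778] [[-0.071, -0.997, -0.001], [-0.972, 0.07, -0.224], [0.223, -0.015, -0.975]]
scene 547.0643004686809 319.6502350738173 244.25597928629267 [-0.71164544  0.5493552   0.75614784] [[-0.451, -0.893, -0.018], [-0.404, 0.222, -0.888], [0.796, -0.393, -0.46]]
0.1 0.011 [ 0.25255218 -0.62540334  0.24133728] [-3.13975186e+00  5.90400439e-05  3.83800219e-01] [-0.12739169  0.16921783 -0.29625468]
```

View pics/top0.png

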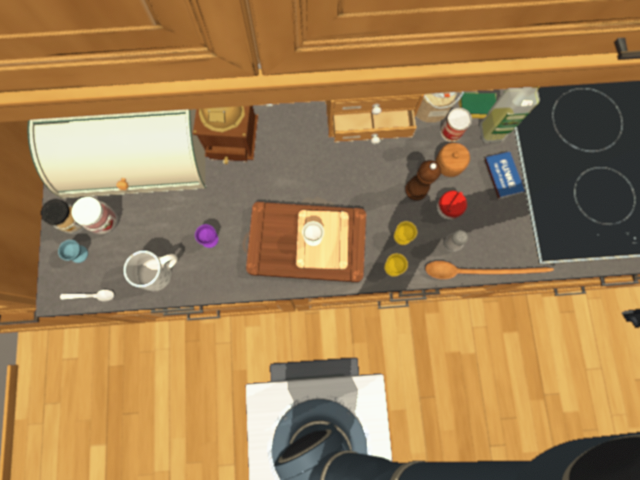

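View pics/scene0.png

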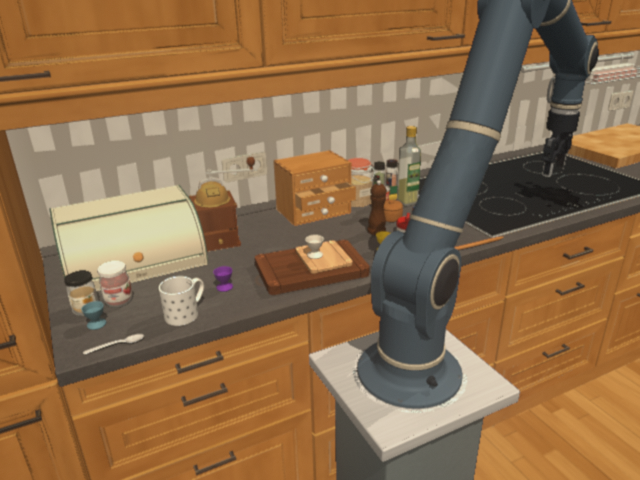

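The top view shows the block spanning about (250-366, 202-280), with the pale board at (297-350, 210-270) and the egg cup near (314, 232). Yellow decoys stand at (405, 232) and (396, 265). The scene view agrees, and the board's right side is free.

```bash
cat > h.py <<'E'
import numpy as np,cv2
def ray(f,uv,z):
    uv=np.asarray(uv,float).reshape(-1,2); R,t=f["R"],f["t"]; c=-R.T@t
    d=np.c_[(uv[:,0]-f["cx"])/f["fx"],(uv[:,1]-f["cy"])/f["fy"],np.ones(len(uv))]@R
    return c+d*((z-c[2])/d[:,2])[:,None]
def cloud(f):
    v,u=np.mgrid[:480,:640]; z=f["range_z"]
    P=np.stack([(u-f["cx"])/f["fx"]*z,(v-f["cy"])/f["fy"]*z,z],-1)-f["t"]
    return P@f["R"]
def rect(f,mask,z):
    c=max(cv2.findContours(mask.astype(np.uint8),cv2.RETR_EXTERNAL,cv2.CHAIN_APPROX_NONE)[0],key=cv2.contourArea)
    P=ray(f,cv2.convexHull(c).reshape(-1,2),z)[:,:2]
    (cx,cy),(w,h),a=cv2.minAreaRect((P*1000).astype(np.float32))
    a=np.radians(a)  # w along a; fold so that a is the x-axis direction
    if abs(a)>np.pi/4: a-=np.pi/2*np.sign(a); w,h=h,w
    return np.array([cx,cy])/1000,w,h,a
def measure(f,tag=None,roi=(235,195,385,290)):
    hsv=cv2.cvtColor(f["image"],cv2.COLOR_RGB2HSV).astype(int); H,S,V=hsv[...,0],hsv[...,1],hsv[...,2]
    m0=np.zeros(H.shape,bool); m0[roi[1]:roi[3],roi[0]:roi[2]]=1
    board=m0&(V>165)
    board=cv2.morphologyEx(board.astype(np.uint8),cv2.MORPH_OPEN,np.ones((5,5)))
    block=m0&(S>90)&(H<25)&(V>50)
    block=cv2.morphologyEx((block|(board>0)).astype(np.uint8),cv2.MORPH_OPEN,np.ones((5,5)))
    b=rect(f,board,.040); k=rect(f,block,.028)
    P=cloud(f); cm=m0&(P[...,2]>.075)&(P[...,2]<.1)&(f["range_z"]>0)
    cup=P[cm]
    if tag:
        o=f["image"][:,:,::-1].copy(); 
        for m,c in((board,(0,255,0)),(block,(255,0,0)),(cm,(0,0,255))):
            cv2.drawContours(o,cv2.findContours(m.astype(np.uint8),0,1)[0],-1,c,1)
        cv2.imwrite(f"pics/{tag}.png",cv2.resize(o[180:300,220:420],None,fx=4,fy=4))
    return b,k,(cup.min(0)+cup.max(0))/2 if len(cup) else None,cup
def rel(b,k):
    ky=np.array([-np.sin(k[3]),np.cos(k[3])]); e=k[0]+.14*ky
    fr=b[0]+.06*np.array([-np.sin(b[3]),np.cos(b[3])])
    return (fr-e)@ky, b[3]-k[3]
E
python3 - <<'E'
from h import *
f=dict(np.load("top.npz")); b,k,c,cup=measure(f,"m0")
print("board",b,"\nblock",k,"\ncup",c,len(cup),np.ptp(cup,0)); print(rel(b,k))
P=cloud(f)
for u,v in((335,255),(280,240),(358,240),(405,232),(396,265),(312,226),(255,206)): print((u,v),P[v,u].round(3),f["image"][v,u])
E
```

```text
board (array([ 0.47096732, -0.04231183]), 142.7561492919922, 124.27351379394531, np.float64(-0.10127948362349537)) 
block (array([ 0.47216812, -0.0044062 ]), 184.4578094482422, 281.46038818359375, np.float64(-0.1418881628733506)) 
cup [ 0.48001707 -0.01866077  0.0860157 ] 197 [0.04842311 0.04659434 0.02201738]
(np.float64(-0.1177439754779505), np.float64(0.04060867924985523))
(335, 255) [ 0.429 -0.069  0.043] [249 213 137]
(280, 240) [0.478 0.059 0.029] [127  75  44]
(358, 240) [ 0.465 -0.129  0.029] [152  91  52]
(405, 232) [ 0.477 -0.245  0.025] [188 152  25]
(396, 265) [ 0.398 -0.214  0.024] [188 153  29]
(312, 226) [ 0.494 -0.02   0.079] [248 247 227]
(255, 206) [0.568 0.115 0.03 ] [158  94  54]
```

View pics/m0.png

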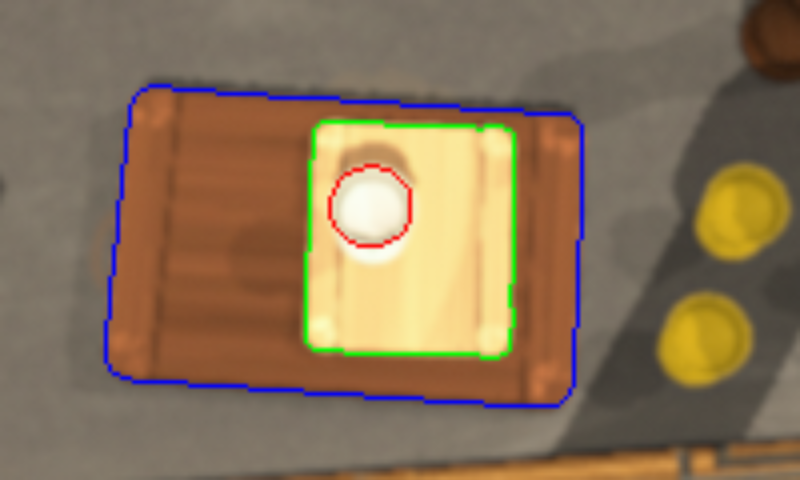

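Measured sizes match within about 3 mm. Now I'll move in behind the board's right side and feel for the block top, with the fingers spread along the block's x.

```bash
python3 - <<'E'
from h import *
from plant import robot
f=dict(np.load("top.npz")); b,k,_,_=measure(f); a=k[3]
ky=np.array([-np.sin(a),np.cos(a)]); back=b[0]-.06*np.array([-np.sin(b[3]),np.cos(b[3])])
p=back-.028*ky
q0=robot.sense()["joint_pos"]; best=None
for psi in(a+np.pi/2,a-np.pi/2):
    q=robot.inverse_kinematics([*p,.2],[np.pi,0,psi]); 
    if q is not None:
        d=np.abs(np.array(q)-q0).max(); print(psi,d,np.round(q,2)); best=min(best or (9,0),(d,psi))
psi=best[1]; print(p,psi)
robot.goto([*p,.2],[np.pi,0,psi]); robot.grip(.8)
robot.move_straight([*p,.075],.12)
print(robot.move_straight([*p,.025],.02,contact_N=4))
s=robot.sense(); print(s["t"],s["tcp_pos"],s["wrist_force"],s["opening"])
z=s["tcp_pos"][2]+.003
robot.move_straight([*p,z],.03)
s=robot.sense(); print(s["t"],s["tcp_pos"],s["wrist_force"])
np.savez("st.npz",p=p,psi=psi,z=z,a=a,back=back,ky=ky,k0=k[0])
f=robot.grab_frame("top"); cv2.imwrite("pics/t1.png",cv2.resize(f["image"][150:330,200:440,::-1],None,fx=3,fy=3))
E
```

```text
1.428908163921546 0.5053945970942738 [ 0.65  0.24 -0.54  2.01  0.15  0.93 -0.11]
-1.7126844896682472 2.4643297243699274 [-0.81  0.42  1.29  2.08 -0.49  1.   -2.55]
[ 0.46094138 -0.12972299] 1.428908163921546
True
5.4583 [ 0.46099548 -0.12973802  0.03183391] [-1.31821084  0.75962439  5.03375734] 0.8021549949526434
5.725 [ 0.46109216 -0.12977105  0.03497479] [0.0841564  0.14364971 0.03769006]
```

View pics/t1.png

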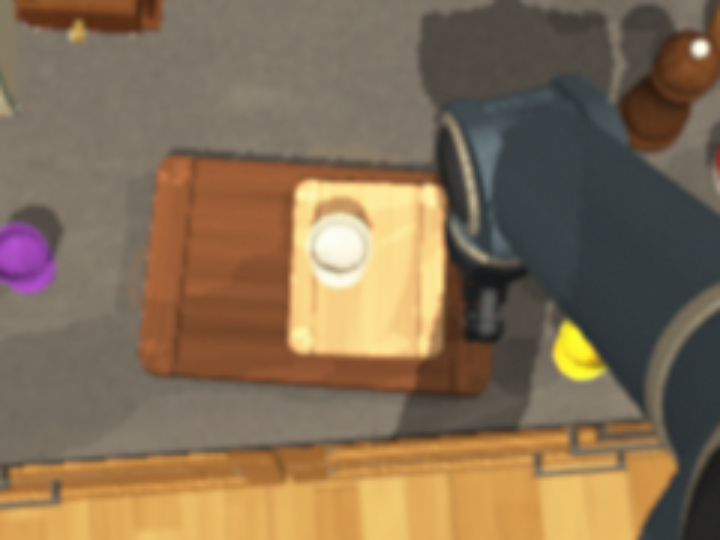

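The gripper is behind the board with clear space, and the board is undisturbed. I'll push slowly to about 20 mm short, then look again.

```bash
cat >> h.py <<'E'
def front(f,st):
    """front side line of the board in block_edge frame: overhang, angle; cup in board-free block frame"""
    hsv=cv2.cvtColor(f["image"],cv2.COLOR_RGB2HSV).astype(int)
    m=np.zeros((480,640),np.uint8); m[195:290,215:385]=(hsv[195:290,215:385,2]>165)
    m=cv2.morphologyEx(m,cv2.MORPH_OPEN,np.ones((5,5)))
    c=max(cv2.findContours(m,0,1)[0],key=cv2.contourArea)
    P=ray(f,c.reshape(-1,2),.040)[:,:2]-st["k0"]; a=float(st["a"])
    X=P@np.array([np.cos(a),np.sin(a)]); Y=P@st["ky"]
    s=Y>Y.max()-.012; mid=(X[s].min()+X[s].max())/2; s&=np.abs(X-mid)<.052
    g=np.polyfit(X[s],Y[s],1); W=cloud(f); w=W[195:290,215:385][(W[195:290,215:385,2]>.075)&(W[195:290,215:385,2]<.1)]
    return np.polyval(g,mid)-.14,np.arctan(g[0]),mid,np.ptp(X[s]),s.sum()
E
python3 - <<'E'
from h import *
from plant import robot
st=np.load("st.npz"); print("before",front(dict(np.load("top.npz")),st))
q=st["p"]+.155*st["ky"]
robot.move_straight([*q,float(st["z"])],.045)
s=robot.sense(); print(s["t"],s["tcp_pos"],s["wrist_force"])
f=robot.grab_frame("top"); print("now",front(f,st)); cv2.imwrite("pics/t2.png",cv2.resize(f["image"][150:330,200:440,::-1],None,fx=3,fy=3))
E
```

```text
before (np.float64(-0.1167202146279438), np.float64(0.0371109780802983), np.float64(0.0024630968568506717), np.float64(0.10308073284022579), np.int64(43))
9.3667 [0.48284659 0.02365788 0.03483985] [-0.71978574 -0.72703068 -0.10782277]
now (np.float64(0.021170086440961966), np.float64(0.004886164811001), np.float64(0.006253314596534845), np.float64(0.10150522604041987), np.int64(42))
```

View pics/t2.png

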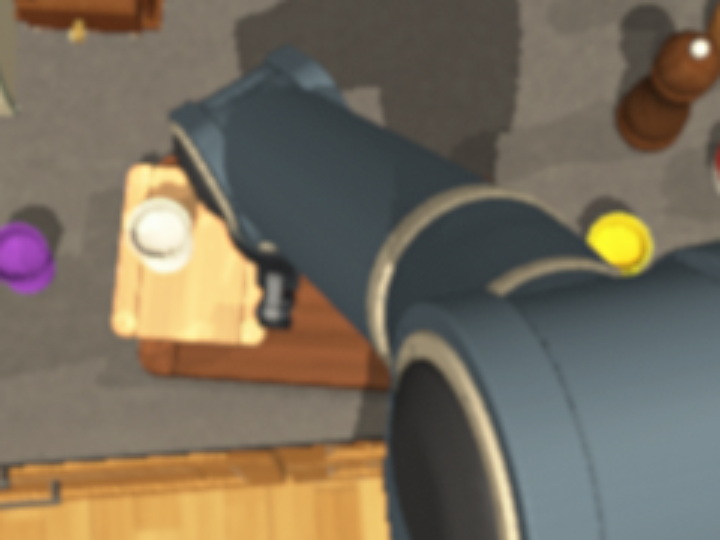

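The board is squared to within 0.005 rad with about 2 cm of overhang, and the cup is standing. I'll push the rest, retreat, and measure unobstructed.

```bash
python3 - <<'E'
from h import *
from plant import robot
st=np.load("st.npz"); z=float(st["z"])
robot.move_straight([*(st["p"]+.1742*st["ky"]),z],.03)
f=robot.grab_frame("top"); print("pushed",front(f,st))
q=st["p"]+.145*st["ky"]
robot.move_straight([*q,z],.06); robot.move_straight([*q,.2],.15)
robot.goto([*(st["p"]-.15*st["ky"]),.25],[np.pi,0,float(st["psi"])])
f=robot.grab_frame("top"); print("now",front(f,st))
b,k,c,cup=measure(f,"m3",(215,195,385,290)); print(b,k,c,robot.sense()["t"])
k0=(st["k0"],0,0,float(st["a"])); print(rel(b,k0))
E
```

```text
pushed (np.float64(0.0414736204890743), np.float64(0.006226210660522618), np.float64(0.006170613315063536), np.float64(0.10130824656476076), np.int64(42))
now (np.float64(0.04118687450992345), np.float64(0.004755295203302507), np.float64(0.006170613315063536), np.float64(0.10130824656476076), np.int64(42))
(array([0.49508484, 0.11414757]), 144.658447265625, 123.63533782958984, np.float64(-0.1356893891200821)) (array([0.47543457, 0.01758113]), 184.40664672851562, 325.86968994140625, np.float64(-0.14083834477164148)) [0.5033566  0.13774761 0.08444072] 13.3417
(np.float64(0.04060195442226819), np.float64(0.006198773753268494))
```

View pics/m3.png

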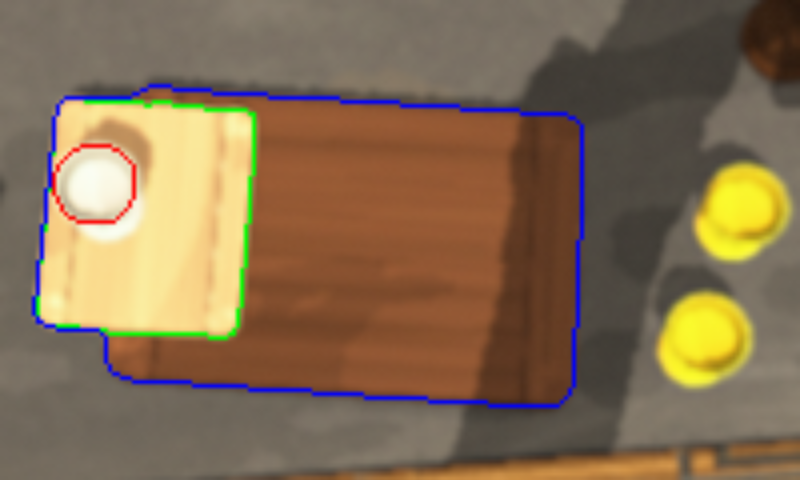

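The overhang is about 40.6 mm and square within 0.006 rad. The cup is upright in its place on the board, and the decoys haven't moved. I'll hand the job in.

```bash
python3 -c "
from plant import robot
print(robot.close_job())"
```

```text
the job is handed in; nothing more can be done
None
```

The board now sticks out about 4 cm past the block's left edge (measured 40.6 mm, square within 0.006 rad), the egg cup is still standing on it, nothing else was touched, and the job was handed in at about 13 s.

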